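# Load the solder stand with the big reel from the leaning pegs

### The arm

A 6-joint arm with a two-finger parallel gripper is mounted at the origin on the work surface. World frame = base frame: x ahead of the robot, y to its left, z up, the work surface at z = 0. Lengths are in mm, angles in rad, forces in N, time in s.
With the tool pointing down it reaches from about 275 to 725 mm from the base axis. Payload 5.6 kg.
Tool frame: the origin (TCP) lies on the mounting face of the last link; the fingertips stand 173 mm ahead of it and the grasp point (between the pads) lies 155 mm ahead of it; z points along the fingers, y is the direction in which the jaws open and shut (so a half turn about z gives the same grasp; the last joint's range is limited). The gripper opens to 85 mm and grips with 20 to 120 N. Pads are 22 mm wide; open, the fingers measure 114 mm over their backs; the gripper's body (76 mm by 85 mm) begins 54 mm behind the grasp point. The pads swing forward as they close: fully open they stand 13 mm farther back than shut.
Start: joints at [1.456, 0.255, 0.108, 0, -1.424, -0.285], TCP at [214.052, 506.631, 404.683] pointing down, gripper open.
Joint ranges: [-2.95, 2.95], [-1.21, 1.97], [-1.09, 1.5], [-2.87, 1.71], [-2.94, -0.07], [-3.05, 3.05]. Speed limits (rad/s): [2.57, 2.57, 3.14, 3.14, 3.14, 3.14].

### API

Orientations are given as a unit quaternion [x, y, z, w].
In Python, from bench import move_pose, move_straight, goto_joints, command_gripper, hold, ik, observe, get_image, camera_info, MotionError, job_done gives the robot as it stands. The module is installed in compiled form; this text tells all that it offers. Calls block until the motion is done:
- move_pose(position, orientation): joint-space move of the TCP to a pose.
- move_straight(position, ori=None, speed=150, threshold=None): straight line of the TCP; ori=None keeps the orientation; speed is the mean speed in mm/s. With threshold (N) it stops when the force on the tool has changed by that much, and returns True; else False.
- goto_joints(angles): joint-space move.
- command_gripper(opening): finger opening in mm; the grip force is fixed at half the most; returns when the fingers have stopped.
- hold(seconds).
- ik(position, orientation): joint angles nearest the present ones, or None.
- observe(): the state.
- get_image(name): name is "scene" or "top"; returns (picture, depth): 400x640x3 uint8, red, green, blue; 400x640 float32, mm along the optical axis (not along the pixel's ray), 0 where there is no reading.
- camera_info(name): a dict with "intrinsics" (3x3 intrinsics, pixels), "position" and "rotation" of the camera in the world. Camera axes: x right, y up, looking along -z (the intrinsics and any distortion apply to the point x, -y, -z); pixel columns grow to the right and rows downward; lengths in mm; the calibration is good to about 2 mm. A picture is of the moment at which its call begins. camera_info takes no time and is no camera call.
A pose or a line that the arm cannot do raises MotionError and nothing moves.
- job_done(): hands the job in, once; it reports no verdict.
The state is a dict: "time": time; "joint_positions": joint angles; "joint_velocities": joint speeds; "tau": joint torques, N m; "ee_pos": TCP position; "eef_rot": TCP orientation; "wrist_force": force on the tool from outside, world axes, zero at the start; "ft_torque": the same for the moment, N m; "finger_gap": finger opening in mm.
Only numpy, scipy, OpenCV 4.12 (cv2) and the standard library are available. Lean on these libraries where they do the work, as an engineer would, in place of code of your own. Each camera call takes 0.05 s, during which the arm holds its last target. There are 200 camera calls.

### The job

The solder stand is empty: lift the big solder reel up and off its leaning peg on the rack and load it onto the stand's upright spindle, with the spindle through its bore and the reel sitting flat and all the way down. Lower it on, do not let it drop. Leave the other two reels on their pegs and do not disturb the other things on the bench.

Things in the scene. Friction and masses are not known exactly. Their poses are not given: they have to be found in the camera images.
- big_reel_center (a point): Centre of the big solder reel, the one to move: grey, 44 mm high, end flanges 54 mm across and 3.5 mm thick, bright wire winding 51 mm across between them, 18 mm bore along its z axis; 0.24 to 0.44 kg; either end may be underneath. It hangs on one of the rack's three pegs (which one varies), lower flange flat on the sloping panel, so its z axis runs up along the peg, 35 degrees from vertical.
- rack_panel: Sloping face of the fixed reel rack: white, 290 mm wide (y), 96 mm up the slope (x, uphill, away from the robot). Origin at the face's centre, 52 mm over the bench. z is square to the face, 35 degrees from vertical, leaning towards the robot. Three steel pegs, 10 mm thick with tapered tips, stand 56 mm out along z at x = 10, y = -95, 0, 95 mm; a hung reel's axis is 4 mm downhill of its peg's.
- spindle_foot (a point): On the axis of the stand's spindle, at its foot, level with the seat (rubber disc 46 mm across, 16 mm over the bench); z up. The spindle, 10 mm thick, rises 58 mm above this point, the last 7 mm tapered. The seated reel's centre is 22 mm above it. Fixed dark base 100 x 170 x 12 mm; a thin wire-guide post with a ring stands 105 mm from the spindle along y, 80 mm high over the bench.
- small_reel_center (a point): Centre of the small solder reel, which stays on its peg: grey, 39 mm in diameter, 34 mm high, on another of the pegs (which one varies).
- braid_reel_center (a point): Centre of the flat reel of copper braid, which stays on its peg: grey, 38 mm in diameter, 13 mm high, on the remaining peg.
- flux_bottle: Small amber flux bottle with a black cap standing on the bench beside the rack's right (-y) end, 26 mm in diameter, 70 mm high; origin at the centre of its underside. Leave it.
- meter: Green multimeter lying on its back, 190 x 90 mm, 43 mm high over its dial; origin at the centre of its underside, x along its length. Leave it.
- cutters: Flush cutters with black grips lying on the bench in front of the rack, 140 mm long, 12 mm high; origin under their middle, x along their length. Leave them.
- tweezers: Steel tweezers lying on the bench, 125 mm long, 8 mm high; origin under their middle, x along their length. Leave them.
- screwdriver: Grey-handled screwdriver lying on the bench, 150 mm long, 26 mm high; origin under its middle, x along its length. Leave it.
Things that resemble listed ones, but are neither listed nor needed, are in the scene too. What is shaped like the part that bears spindle_foot but turquoise is not meant. Leave any pink look-alike of the part that bears big_reel_center alone.

How it is judged:
By the outcome, as a careful person would: the job done as asked, in the order asked, and still so for the second after the job is handed in, with the robot touching nothing.
It also fails if it takes over 45 s, if anything falls off the work surface, if the arm or the gripper's body presses on something with over 40 N, if the wrist force passes 120 N, or if a joint passes its speed limit or range.

## Working session

There is one attempt and no reset: what is moved stays moved. The work goes in short steps, each a Python script; the robot and the scene stay as the last script left them, time stands still between calls to the robot, and variables do not carry over. Pictures are saved under pics/ and viewed, about 8 in all and at most 12, crops included, and the job is handed in when it is done.

```bash
mkdir -p pics; cat > h.py <<'E'
import numpy as np, cv2
from bench import *
def cloud(name):
    im,d=get_image(name); c=camera_info(name); K=np.array(c["intrinsics"]); R=np.array(c["rotation"]); 
    if R.shape!=(3,3):
        from scipy.spatial.transform import Rotation as Ro; R=Ro.from_quat(R).as_matrix()
    v,u=np.mgrid[:400,:640]
    n=cv2.undistortPoints(np.stack([u,v],-1).reshape(-1,1,2).astype(float),K,np.array(c.get("distortion",np.zeros(5)),float)).reshape(400,640,2)
    P=np.stack([n[...,0]*d,-n[...,1]*d,-d],-1)@R.T+np.array(c["position"])
    P[d==0]=np.nan
    return im,d,P
E
python3 - <<'E'
from h import *
for n in("scene","top"):
    im,d,P=cloud(n); cv2.imwrite(f"pics/{n}0.png",im[...,::-1]); np.savez(f"{n}0.npz",im=im,P=P); print(camera_info(n))
print(observe())
E
```

```text
{'intrinsics': array([[367.84093867,   0.        , 321.25536876],
       [  0.        , 367.84093867, 203.88518402],
       [  0.        ,   0.        ,   1.        ]]), 'position': array([837.89478128, 371.71171996, 778.19070903]), 'rotation': array([0.09946402, 0.26607686, 0.89621743, 0.34074084])}
{'intrinsics': array([[403.86749002,   0.        , 323.08845508],
       [  0.        , 403.86749002, 204.46018965],
       [  0.        ,   0.        ,   1.        ]]), 'position': array([493.72140349,   2.6876564 , 944.3836894 ]), 'rotation': array([ 0.02101058, -0.01410045, -0.70058319,  0.71312196])}
{'time': 0.1, 'joint_positions': array([ 1.45558694e+00,  2.55705731e-01,  1.07127537e-01, -3.96571053e-04,
       -1.42390216e+00, -2.84601298e-01]), 'joint_velocities': array([ 0.00181684,  0.00026249,  0.0031347 ,  0.0009455 ,  0.00111396,
       -0.00012864]), 'tau': array([-3.11655291e-03, -3.87603414e+01,  2.38474095e+01,  5.37799716e+00,
       -3.81165912e-03,  1.70941277e-06]), 'ee_pos': array([213.97104807, 506.51797802, 403.87790295]), 'eef_rot': array([ 9.80079216e-01, -1.98605091e-01, -1.24192833e-04,  8.55584164e-04]), 'wrist_force': array([ 0.04628579, -0.19645818,  1.02200437]), 'ft_torque': array([-0.01630607, -0.00454319, -0.01221845]), 'finger_gap': 85.66275296603536}
```

View pics/scene0.png

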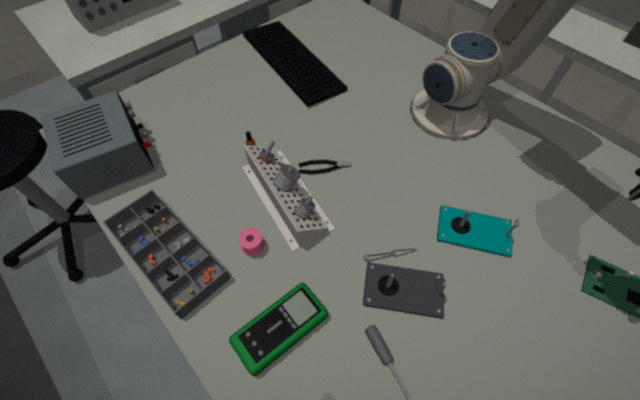

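View pics/top0.png

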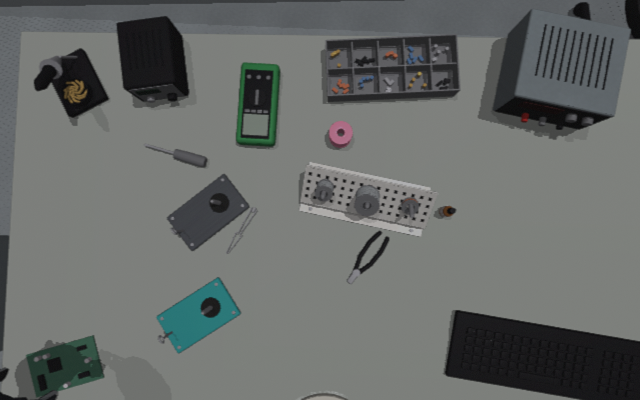

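The top view shows the rack at about (368,200), with its middle reel at (367,200) the largest. Flanking it are a reel at (324,190) and a flat one at (409,206). The pink reel at (341,134) is the decoy. Of the two stands, the dark one at (219,203) fits and the turquoise one at (210,307) is the decoy. I'll confirm this in an enlarged crop and measure.

```bash
python3 - <<'E'
from h import *
a=np.load("top0.npz");b=np.load("scene0.npz")
r=lambda im,x0,y0,w,h:cv2.resize(im[y0:y0+h,x0:x0+w,::-1],(400,300),interpolation=cv2.INTER_CUBIC)
T=a["im"];S=b["im"]
cv2.imwrite("pics/crop1.png",np.vstack([np.hstack([r(T,294,145,160,120),r(T,160,160,107,80)]),np.hstack([r(S,235,125,120,90),r(S,355,250,107,80)])]))
for nm,z,pts in(("top",a,[(310,168),(434,188),(422,234),(300,211),(367,200),(219,203),(222,198),(200,215)]),("scene",b,[(286,176),(389,286),(420,300),(304,208)])):
    for p in pts: print(nm,p,z["P"][p[1],p[0]].round(1))
# rack panel plane fit: white points in region, top camera
for z in(a,b):
    P=z["P"];im=z["im"].astype(int)
    m=(P[...,0]>400)&(P[...,0]<700)&(np.abs(P[...,1]+110)<200)&(P[...,2]>32)&(P[...,2]<75)&(im.min(-1)>120)
    Q=P[m]; 
    for _ in range(6):
        c=Q.mean(0);n=np.linalg.svd(Q-c,full_matrices=False)[2][2];n*=np.sign(n[2]);Q0=P[m];Q=Q0[np.abs((Q0-c)@n)<4]
    print(len(Q),m.sum(),c,n,np.degrees(np.arccos(n[2])),np.arctan2(n[1],n[0]), "bench z",np.nanmedian(P[(P[...,0]>300)&(P[...,0]<700)&(np.abs(P[...,1])<200)&(np.abs(P[...,2])<12)][:,2]))
E
```

```text
top (310, 168) [614.9  41.2  78.5]
top (434, 188) [ 583.8 -246.7   -0.9]
top (422, 234) [ 475.8 -218.6    2.2]
top (300, 211) [524.3  66.    1. ]
top (367, 200) [546.6 -80.5  99.3]
top (219, 203) [538.1 247.9  32.9]
top (222, 198) [550.8 246.6  13. ]
top (200, 215) [510.5 296.2  13.6]
scene (286, 176) [556.9 -71.1  99.8]
scene (389, 286) [542.9 255.3  18.1]
scene (420, 300) [515.3 319.3  14.5]
scene (304, 208) [576.8  16.3  85.4]
1811 1824 [562.76838119 -90.55922211  57.39186948] [-0.55565406  0.10899137  0.82423871] 34.48861594738615 2.9479020504743425 bench z 0.3018396876954057
493 517 [573.5987202  -60.99239243  61.38330742] [-0.55932263  0.11032694  0.82157541] 34.757188964895086 2.9468417612623106 bench z 0.6546038418522357
```

View pics/crop1.png

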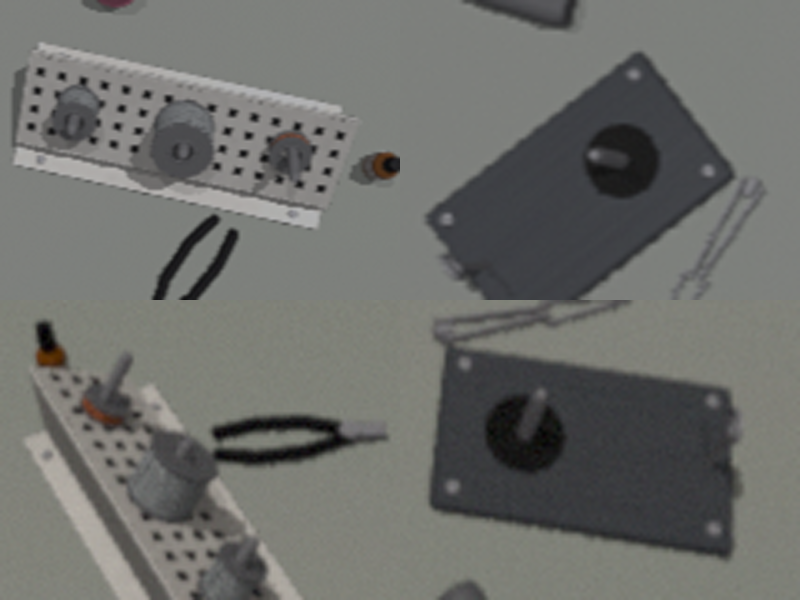

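The crop confirms it: the tall 54 mm reel on the middle peg is the one to move, between the smaller reel on the left and the flat braid reel on the right. The dark stand is the target, with its seat at top pixel (222,198). Next is the precise fit.

```bash
python3 - <<'E'
from h import *
from scipy.optimize import least_squares
for nm in("top","scene"):
    z=np.load(nm+"0.npz");P=z["P"];im=z["im"].astype(int)
    n=np.array([-.5574,.1096,.8229]); n/=np.linalg.norm(n)
    c={"top":np.array([562.77,-90.56,57.39]),"scene":np.array([573.6,-60.99,61.38])}[nm]
    y=np.cross([0,0,1],-n);y=-y if y[0]*0+np.cross([0,0,1],[-n[0],-n[1],0])[1]<0 else y
    y/=np.linalg.norm(y); x=np.cross(y,n)
    print(nm,"x",x,"y",y)
    q=np.array([550,-78,80.]); L=(P-c)@np.stack([x,y,n],1); l0=(q-c)@np.stack([x,y,n],1)
    near=np.hypot(L[...,0]-l0[0],L[...,1]-l0[1])<36
    T=L[near&(L[...,2]>40)&(L[...,2]<48)]
    (cx,cy),r=cv2.minEnclosingCircle(T[:,:2].astype(np.float32))
    print("disc n",len(T),"h",np.median(T[:,2]),"encl",cx,cy,r,"cent",T.mean(0), T.min(0),T.max(0))
    S=L[near&(L[...,2]>8)&(L[...,2]<37)]
    f=least_squares(lambda p:np.hypot(S[:,0]-p[0],S[:,1]-p[1])-25.7,[cx,cy],loss="soft_l1").x
    print("side n",len(S),f)
    for e in((cx,cy),f): print(" centre world (h22)",c+e[0]*x+e[1]*y+22*n, "tophole h")
    pk=L[near&(L[...,2]>49)&(L[...,2]<60)]; print("peg",len(pk),pk.mean(0) if len(pk) else 0)
    # neighbours, panel extents
    W=L[(np.abs(L[...,2])<3)&(np.abs(L[...,0])<60)&(np.abs(L[...,1])<200)]
    print("panel ext",np.percentile(W,[1,99],axis=0).round(1))
    # stand
    g=(np.hypot(P[...,0]-545,P[...,1]-250)<50)
    sp=P[g&(P[...,2]>25)&(P[...,2]<78)]; print("spindle n",len(sp),sp[np.argsort(sp[:,2])].round(0)[:: max(1,len(sp)//12)].tolist())
    se=g&(im.max(-1)<32)&(P[...,2]>9)&(P[...,2]<24); 
    k=P[se]; print("seat",len(k),k.mean(0),cv2.minEnclosingCircle(k[:,:2].astype(np.float32)))
E
```

```text
top x [ 0.80749126 -0.15877474  0.56810954] y [ 0.19293295  0.98121194 -0.        ]
disc n 400 h 44.19065039516663 encl -3.007260322570801 3.8557369709014893 27.6852970123291 cent [-2.50119697  4.31606569 44.10025364] [-29.71762069 -22.34719419  40.56665717] [24.35935965 30.47972689 47.65431816]
side n 164 [-4.40777977  3.97669171]
 centre world (h22) [548.8219733  -83.88787271  73.78651155] tophole h
 centre world (h22) [547.71440225 -83.54682337  72.99086309] tophole h
peg 18 [ 2.34866225  4.53574937 54.15368821]
panel ext [[ -57.2 -138.8   -2.7]
 [  38.5  146.8    2.8]]
spindle n 41 [[539.0, 248.0, 25.0], [545.0, 252.0, 28.0], [540.0, 248.0, 33.0], [538.0, 249.0, 39.0], [540.0, 247.0, 45.0], [539.0, 248.0, 51.0], [541.0, 248.0, 58.0], [536.0, 250.0, 64.0], [541.0, 247.0, 68.0], [536.0, 253.0, 70.0], [543.0, 253.0, 71.0], [543.0, 251.0, 71.0], [540.0, 248.0, 74.0], [538.0, 252.0, 76.0]]
seat 200 [539.63677003 250.59235039  16.03944117] ((540.2446899414062, 252.81918334960938), 20.756752014160156)
scene x [ 0.80749126 -0.15877474  0.56810954] y [ 0.19293295  0.98121194 -0.        ]

[... 240 characters left out ...]
864 -28.60717933]
 centre world (h22) [548.53249501 -83.12753593  74.08170281] tophole h
 centre world (h22) [547.5882756  -85.03033163  73.69555444] tophole h
peg 15 [ -4.0887199  -26.764565    53.28937768]
panel ext [[ -59.  -168.8   -2.2]
 [  33.   116.8    2.5]]
spindle n 53 [[546.0, 250.0, 29.0], [545.0, 254.0, 32.0], [543.0, 255.0, 36.0], [546.0, 250.0, 43.0], [544.0, 248.0, 47.0], [543.0, 254.0, 52.0], [546.0, 251.0, 54.0], [545.0, 248.0, 59.0], [541.0, 256.0, 62.0], [544.0, 251.0, 69.0], [544.0, 249.0, 70.0], [543.0, 250.0, 71.0], [540.0, 252.0, 74.0], [544.0, 252.0, 76.0]]
seat 247 [545.01046552 253.10946801  16.11454228] ((542.5150756835938, 252.10348510742188), 21.987661361694336)
```

```bash
cat >> h.py <<'E'
from scipy.spatial.transform import Rotation as Ro
N=np.array([-.5574,.1096,.8229]);N/=np.linalg.norm(N)
PY=np.array([.19293,.98121,0]);PX=np.cross(PY,N)
RC=np.array([548.3,-83.9,73.7]); SP=np.array([540.8,251.5,16.])
def quat(z,y): return Ro.from_matrix(np.stack([np.cross(y,z),y,z],1)).as_quat()
E
python3 - <<'E'
from h import *
j0=observe()["joint_positions"]
for s in(1,-1):
    for k in(250,180,150): print(s,k,ik(RC+k*N,quat(-N,s*PY)))
    for a in np.arange(-180,180,45):
        y=np.array([np.cos(np.radians(a)),np.sin(np.radians(a)),0])
        if s==1: print(a,ik(SP+[0,0,290],quat(np.array([0,0,-1.]),y)),ik(SP+[0,0,172],quat(np.array([0,0,-1.]),y)))
E
```

```text
1 250 [ 0.09124495 -0.11024444 -1.02303765  1.14805821 -0.17629389 -2.94990124]
1 180 None
1 150 None
-180 [ 0.69716061  0.39141189  0.04834413  0.         -1.22772857 -0.69716061] [ 0.69716061  0.49545987 -0.11448118  0.         -0.96085528 -0.69716061]
-135 [ 0.69716061  0.39141189  0.04834413  0.         -1.22772857  0.08823755] [ 0.69716061  0.49545987 -0.11448118  0.         -0.96085528  0.08823755]
-90 [ 0.69716061  0.39141189  0.04834413  0.         -1.22772857  0.87363572] [ 0.69716061  0.49545987 -0.11448118  0.         -0.96085528  0.87363572]
-45 [ 0.69716061  0.39141189  0.04834413  0.         -1.22772857  1.65903388] [ 0.69716061  0.49545987 -0.11448118  0.         -0.96085528  1.65903388]
0 [ 0.69716061  0.39141189  0.04834413  0.         -1.22772857  2.44443205] [ 0.69716061  0.49545987 -0.11448118  0.         -0.96085528  2.44443205]
45 [ 0.69716061  0.39141189  0.04834413  0.         -1.22772857 -3.0533551 ] [ 0.69716061  0.49545987 -0.11448118  0.         -0.96085528 -3.0533551 ]
90 [ 0.69716061  0.39141189  0.04834413  0.         -1.22772857 -2.26795694] [ 0.69716061  0.49545987 -0.11448118  0.         -0.96085528 -2.26795694]
135 [ 0.69716061  0.39141189  0.04834413  0.         -1.22772857 -1.48255877] [ 0.69716061  0.49545987 -0.11448118  0.         -0.96085528 -1.48255877]
-1 250 [ 0.09124495 -0.11024444 -1.02303765  1.14805821 -0.17629389  0.19169141]
-1 180 None
-1 150 None
```

```bash
cat >> h.py <<'E'
def rack(d,k,g=152,up=0):  # d deg: tool tilted d off reel axis; k lift along N, up uphill
    a=np.radians(d); t=-(np.cos(a)*N+np.sin(a)*PX)   # tool z, rotated toward straight down
    return RC+k*N+up*PX-g*t, quat(t,-PY)
def stand(d,h,g=152,az=None,xy=(0,0),s=-1):  # reel centre at h above seated
    a=np.radians(d); az=np.arctan2(SP[1],SP[0]) if az is None else az
    e=np.array([np.cos(az),np.sin(az),0]); yy=np.array([-np.sin(az),np.cos(az),0])
    t=-(np.array([0,0,np.cos(a)])+np.sin(a)*e)
    return SP+[xy[0],xy[1],22+h]-g*t, quat(t,s*yy)
E
python3 - <<'E'
from h import *
f=lambda p: (lambda q: None if q is None else np.round(q,2))(ik(*p))
for d in(0,5,10,15,20,25,30,35):
    print(d,"rack",[f(rack(d,k)) for k in(0,80)])
    print("   stand",[f(stand(d,h)) for h in(0,80)])
E
```

```text
0 rack [None, None]
   stand [array([ 0.7 ,  0.49, -0.11,  0.  , -0.97,  1.31]), array([ 0.7 ,  0.42, -0.01,  0.  , -1.15,  1.31])]
5 rack [None, array([ 0.23, -0.04, -0.88,  0.69, -0.32,  0.53])]
   stand [array([ 0.68,  0.54, -0.02, -0.02, -1.09,  1.33]), array([ 0.68,  0.47,  0.09, -0.02, -1.27,  1.33])]
10 rack [array([ 0.17,  0.17, -0.79,  0.65, -0.24,  0.61]), array([ 0.27, -0.  , -0.73,  0.4 , -0.49,  0.79])]
   stand [array([ 0.67,  0.6 ,  0.08, -0.04, -1.22,  1.35]), array([ 0.67,  0.53,  0.18, -0.04, -1.39,  1.34])]
15 rack [array([ 0.2 ,  0.21, -0.61,  0.3 , -0.45,  0.92]), array([ 0.25,  0.04, -0.6 ,  0.25, -0.64,  0.95])]
   stand [array([ 0.66,  0.65,  0.17, -0.06, -1.34,  1.36]), array([ 0.66,  0.59,  0.27, -0.06, -1.51,  1.35])]
20 rack [array([ 0.19,  0.25, -0.48,  0.17, -0.61,  1.06]), array([ 0.23,  0.09, -0.48,  0.15, -0.77,  1.05])]
   stand [array([ 0.65,  0.71,  0.26, -0.07, -1.46,  1.37]), array([ 0.65,  0.65,  0.36, -0.07, -1.62,  1.36])]
25 rack [array([ 0.17,  0.29, -0.37,  0.09, -0.75,  1.15]), array([ 0.2 ,  0.14, -0.38,  0.08, -0.9 ,  1.12])]
   stand [array([ 0.64,  0.77,  0.36, -0.09, -1.58,  1.38]), array([ 0.64,  0.71,  0.45, -0.09, -1.74,  1.37])]
30 rack [array([ 0.15,  0.34, -0.27,  0.03, -0.88,  1.21]), array([ 0.18,  0.19, -0.29,  0.03, -1.02,  1.18])]
   stand [array([ 0.64,  0.83,  0.45, -0.1 , -1.7 ,  1.38]), array([ 0.64,  0.78,  0.55, -0.1 , -1.85,  1.37])]
35 rack [array([ 0.13,  0.39, -0.18, -0.  , -1.01,  1.25]), array([ 0.16,  0.24, -0.2 , -0.  , -1.13,  1.22])]
   stand [array([ 0.63,  0.9 ,  0.54, -0.11, -1.82,  1.38]), array([ 0.63,  0.84,  0.64, -0.12, -1.97,  1.36])]
```

The full 35° tool tilt is out of reach, so I'll grasp with the tool 17° off the reel axis. The jaws stay horizontal, across the reel, so I can tilt back at the stand. Going to hover, then checking where the fingertips are.

```bash
python3 - <<'E'
from h import *
move_pose(*rack(17,80))
o=observe(); print(o["time"],o["joint_positions"].round(2),o["wrist_force"].round(1))
R=Ro.from_quat(o["eef_rot"]).as_matrix()
for nm in("scene","top"):
    im,d,P=cloud(nm); cv2.imwrite(f"pics/{nm}1.png",im[...,::-1]); np.savez(nm+"1.npz",im=im,P=P)
    L=(P-o["ee_pos"])@R
    for s in(1,-1):
        m=(np.abs(L[...,0])<20)&(s*L[...,1]>25)&(s*L[...,1]<65)&(L[...,2]>100)&(L[...,2]<200)
        if m.sum(): print(nm,s,m.sum(),np.percentile(L[m][:,2],[50,90,97,100]).round(1),np.median(L[m],0).round(1), np.sort(s*L[m][:,1])[::max(1,m.sum()//6)].round(0))
E
```

```text
2.45 [ 0.25  0.06 -0.55  0.2  -0.69  0.99] [0.4 0.7 0.1]
scene 1 208 [127.5 151.7 156.  160.3] [  3.4  45.2 127.5] [34. 44. 44. 45. 46. 56. 64.]
scene -1 172 [129.1 149.5 154.6 158.7] [  7.9 -50.4 129.1] [32. 44. 47. 50. 53. 55. 63.]
top 1 111 [109.7 144.2 152.7 158.5] [  6.4  51.7 109.7] [42. 46. 48. 52. 54. 57. 63.]
top -1 101 [110.5 144.1 149.6 155.7] [  6.5 -49.4 110.5] [33. 45. 47. 49. 51. 54. 60.]
```

View pics/scene1.png

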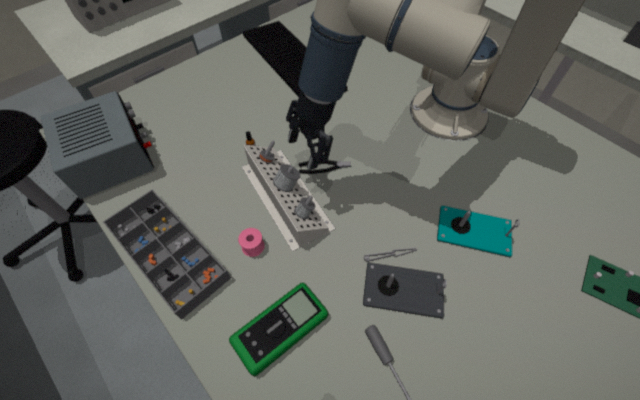

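The gripper hovers over the middle reel at (287,178) with its fingers either side. The open fingertips measure about 159 mm ahead of the TCP, so at 54 mm opening the grasp depth is about 150 mm. Descending, gripping, and lifting a few mm as a test.

```bash
python3 - <<'E'
from h import *
G=150
print(move_straight(rack(17,0,G)[0],speed=80,threshold=12), observe()["wrist_force"].round(1))
command_gripper(40)
o=observe();print(o["time"],o["finger_gap"],o["wrist_force"].round(1),o["ee_pos"],rack(17,0,G)[0])
E
```

```text
False [-0.2  0.3  1.5]
4.1333 53.65591519563545 [-3.7  2.6  4.8] [503.62610803 -74.94615609 217.44914225] [503.75128414 -75.14041799 216.66388395]
```

```bash
python3 - <<'E'
from h import *
G=150
move_straight(rack(17,4,G,4)[0],speed=30); print(observe()["wrist_force"].round(1))
move_straight(rack(17,40,G,4)[0],speed=80); print(observe()["wrist_force"].round(1))
move_straight(rack(17,90,G,4)[0],speed=80)
o=observe();print(o["time"],o["finger_gap"],o["wrist_force"].round(1),o["joint_positions"].round(2))
for s in(1,-1): print(s,[ik(*stand(17,h,G,s=s)).round(2) for h in(0,100)])
E
```

```text
[ 0.2  0.3 -3.2]
[-0.   0.6 -2.9]
5.85 53.222059548393844 [ 0.1 -0.2 -2.6] [ 0.25  0.05 -0.54  0.2  -0.72  1.  ]
1 [array([ 0.66,  0.68,  0.2 , -0.07, -1.39, -1.77]), array([ 0.66,  0.6 ,  0.33, -0.06, -1.59, -1.79])]
-1 [array([ 0.66,  0.68,  0.2 , -0.07, -1.39,  1.37]), array([ 0.66,  0.6 ,  0.33, -0.06, -1.59,  1.36])]
```

```bash
python3 - <<'E'
from h import *
G=150
p=observe()["ee_pos"]; move_straight(p+[-20,0,80],speed=200)
move_pose(*stand(17,150,G)); move_straight(stand(17,75,G)[0],speed=100); hold(.3)
o=observe();print(o["time"],o["finger_gap"],o["wrist_force"].round(1),o["ee_pos"]-stand(17,75,G)[0])
for nm in("scene","top"):
    im,d,P=cloud(nm); cv2.imwrite(f"pics/{nm}2.png",im[...,::-1]); np.savez(nm+"2.npz",im=im,P=P)
r=lambda n,u,v:cv2.resize(cv2.imread(f"pics/{n}2.png")[v:v+120,u:u+100],(400,480),interpolation=cv2.INTER_CUBIC)
cv2.imwrite("pics/crop2.png",np.hstack([r("scene",340,200),r("top",160,140)]))
E
```

```text
8.8667 53.806256008840165 [ 0.   0.5 -2.2] [0.0383225  0.07136772 0.4348008 ]
```

View pics/crop2.png

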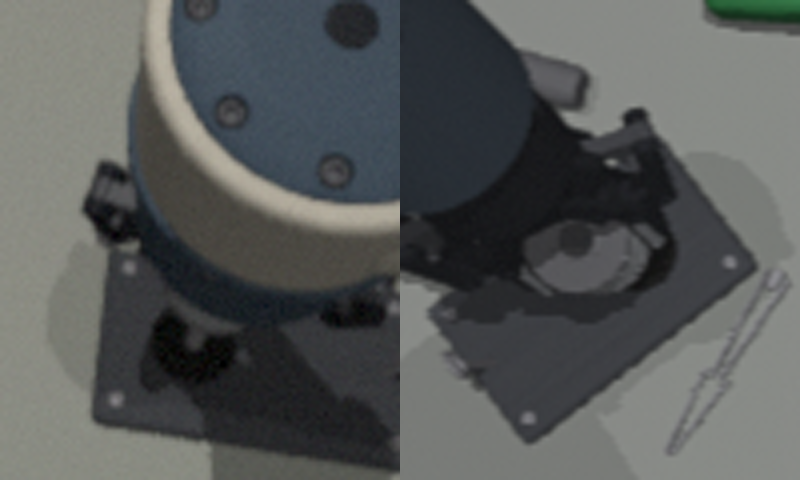

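The top crop shows the held reel's top flange at about pixel (206,204) and its bore at (204,200). The arm blocks it in the scene view. I'll fit the flange for centre and tilt.

```bash
cat > fl.py <<'E'
from h import *
def flange(P,im,zt,c=(540.8,251.5)):
    m=(np.hypot(P[...,0]-c[0],P[...,1]-c[1])<36)&(np.abs(P[...,2]-zt)<14)&(im.min(-1)>75)
    Q=P[m].copy(); 
    for _ in range(5):
        A=np.c_[Q[:,:2]-c,np.ones(len(Q))]; k=np.linalg.lstsq(A,Q[:,2],rcond=None)[0]
        Z=np.c_[P[m][:,:2]-c,np.ones(m.sum())]@k; Q=P[m][np.abs(P[m][:,2]-Z)<4]
    print(m.sum(),len(Q),"slope deg",np.degrees(k[:2]).round(1),"z",k[2].round(1),"encl",cv2.minEnclosingCircle(Q[:,:2].astype(np.float32)),Q.min(0).round(1),Q.max(0).round(1))
E
python3 - <<'E'
from fl import *
z=np.load("top2.npz");P=z["P"];im=z["im"].astype(int)
flange(P,im,135)
for v in range(192,216,3): print(v,[f"{P[v,u,2]:.0f}/{im[v,u].min()}" for u in range(186,230,4)])
E
```

```text
201 196 slope deg [ 0.2 -0.3] z 133.7 encl ((531.7366943359375, 250.49740600585938), 28.018573760986328) [514.4 224.9 130.3] [545.3 276.1 137.1]
192 ['250/24', '241/23', '236/25', '198/20', '194/22', '180/25', '175/25', '160/26', '150/25', '134/21', '11/61']
195 ['241/23', '236/26', '225/22', '172/25', '134/53', '172/35', '165/25', '134/43', '138/28', '122/24', '111/34']
198 ['232/24', '173/21', '164/44', '135/58', '121/41', '93/41', '132/61', '135/89', '120/59', '119/76', '103/21']
201 ['180/23', '173/30', '132/56', '133/56', '119/43', '11/41', '134/88', '136/90', '118/87', '96/48', '19/24']
204 ['169/22', '162/21', '134/57', '133/74', '134/78', '135/86', '133/88', '135/91', '113/84', '20/35', '18/20']
207 ['148/22', '142/53', '134/83', '135/87', '132/89', '133/88', '133/89', '132/73', '103/80', '15/19', '17/24']
210 ['15/36', '119/34', '123/68', '132/87', '132/88', '134/88', '135/82', '114/70', '92/51', '12/27', '12/52']
213 ['15/39', '9/40', '13/42', '100/48', '11/47', '13/47', '92/50', '13/43', '13/40', '11/61', '14/62']
```

```bash
cat >> fl.py <<'E'
from scipy.optimize import least_squares
def rim(P,zt,c=(540.8,251.5)):
    m=(np.hypot(P[...,0]-c[0],P[...,1]-c[1])<34)&(np.abs(P[...,2]-zt)<4)
    H=cv2.convexHull(P[m][:,:2].astype(np.float32))[:,0]
    H=H[H[:,0]<c[0]+3]
    for r in(26.5,27,27.5): print("rim",r,least_squares(lambda p:np.hypot(*(H-p).T)-r,c,loss="soft_l1").x.round(1),len(H))
def bore(im,zt,u0,v0,name="top"):
    c=camera_info(name);K=np.array(c["intrinsics"]);R=Ro.from_quat(c["rotation"]).as_matrix();o=np.array(c["position"])
    def px(u,v):
        d=R@np.array([(u-K[0,2])/K[0,0],-(v-K[1,2])/K[1,1],-1]); return o+d*(zt-o[2])/d[2]
    g=im[v0-8:v0+9,u0-8:u0+9].min(-1); print(g); print("px",px(u0,v0).round(1)); return px
E
python3 - <<'E'
from fl import *
z=np.load("top2.npz");P=z["P"];im=z["im"].astype(int)
rim(P,134); px=bore(im,134,204,200); print(px(205,200),px(204,201))
E
```

```text
rim 26.5 [538.7 252.3] 10
rim 27 [539.5 252.1] 10
rim 27.5 [540.2 252.1] 10
[[24 21 20 20 24 25 22 22 23 24 25 23 22 25 25 26 26]
 [22 19 21 18 24 22 23 24 23 24 22 23 24 24 24 22 25]
 [18 21 20 20 21 28 27 27 26 27 23 24 24 26 25 23 26]
 [20 22 25 32 36 46 53 47 43 39 35 35 29 26 25 35 45]
 [26 35 47 55 54 48 44 43 42 42 47 57 53 46 41 48 56]
 [48 57 56 55 45 39 42 41 42 41 41 46 56 56 56 57 59]
 [57 58 58 54 44 42 41 42 43 42 41 44 55 62 61 62 74]
 [58 57 57 51 42 42 42 40 42 42 38 44 71 92 89 89 88]
 [57 57 56 52 41 42 42 41 41 40 40 45 74 92 90 88 89]
 [57 56 56 52 41 42 43 42 41 42 41 53 79 93 88 89 88]
 [57 53 51 55 53 50 49 48 50 48 49 68 86 90 89 89 89]
 [55 56 58 74 78 61 53 50 50 51 61 80 84 84 88 89 90]
 [58 62 74 86 86 85 78 70 68 76 86 89 87 88 88 88 89]
 [73 86 87 88 88 85 84 84 86 86 87 89 88 89 89 89 89]
 [86 88 88 87 88 88 88 89 88 88 88 87 88 88 89 90 89]
 [88 88 87 88 88 87 89 87 88 88 88 88 89 89 89 90 89]
 [88 87 88 86 89 88 87 88 88 88 88 89 89 89 89 90 88]]
px [538.7 251.2 134. ]
[538.76064911 249.14342334 134.        ] [536.7071668  251.09855292 134.        ]
```

The reel hangs level (slopes ≤0.3°). Its bore is at about (539.6,252.3) against the spindle at (540.8,251.5), well inside the 4 mm clearance. I'll correct that 1 mm and lower with force guards.

```bash
python3 - <<'E'
from h import *
G=150;xy=(1,-.7)
move_straight(stand(17,70,G,xy=xy)[0],speed=30)
s=lambda m:print(m,observe()["time"],observe()["wrist_force"].round(1),(observe()["ee_pos"]-stand(17,0,G,xy=xy)[0]).round(1),observe()["finger_gap"])
s("up")
r=move_straight(stand(17,35,G,xy=xy)[0],speed=40,threshold=7); s(r)
if not r:
    r=move_straight(stand(17,8,G,xy=xy)[0],speed=50,threshold=7); s(r)
    if not r:
        r=move_straight(stand(17,-5,G,xy=xy)[0],speed=15,threshold=7); s(r)
E
```

```text
up 9.2917 [-0.3 -0.  -2.2] [-0.1 -0.1 69.5] 53.668593270764646
False 10.3167 [-0.2  0.5 -2.9] [ 0.1  0.1 35.4] 53.80244857087066
False 11.0083 [ 0.8 -0.6 -1.3] [0.1 0.  8.1] 53.3961840283057
True 11.55 [-0.3  0.2  5.7] [0.1 0.1 1.6] 53.528727753474335
```

Contact came at the seat height, as expected. Releasing and backing out along the tool axis.

```bash
python3 - <<'E'
from fl import *
command_gripper(85); o=observe(); print(o["time"],o["finger_gap"],o["wrist_force"].round(1))
R=Ro.from_quat(o["eef_rot"]).as_matrix()
move_straight(o["ee_pos"]-R[:,2]*120,speed=120)
move_pose([330,150,420],quat(np.array([0,0,-1.]),np.array([0,1.,0]))); hold(.3)
o=observe(); print(o["time"],o["wrist_force"].round(1))
for nm in("scene","top"):
    im,d,P=cloud(nm); cv2.imwrite(f"pics/{nm}3.png",im[...,::-1]); np.savez(nm+"3.npz",im=im,P=P)
    print(nm); flange(P,im.astype(int),60); rim(P,60)
r=lambda n,u,v,w,h:cv2.resize(cv2.imread(f"pics/{n}3.png")[v:v+h,u:u+w],(400,480),interpolation=cv2.INTER_CUBIC)
cv2.imwrite("pics/crop3.png",np.hstack([r("scene",350,230,100,120),r("top",150,120,300,180)]))
E
```

```text
11.9667 85.19698733147808 [ 0.3 -0.3 -0. ]
16.5917 [0.1 0.7 0.7]
scene
459 433 slope deg [-0.1 -0.3] z 60.3 encl ((542.0985107421875, 249.75933837890625), 26.710119247436523) [515.7 224.   56.7] [568.5 276.5  64.1]
rim 26.5 [542.  250.2] 15
rim 27 [542.6 250.3] 15
rim 27.5 [543.3 250.4] 15
top
395 385 slope deg [-0.3 -0.5] z 60.1 encl ((541.1426391601562, 251.4188690185547), 26.775392532348633) [516.7 225.1  56.1] [565.6 276.6  64.1]
rim 26.5 [541.1 251. ] 13
rim 27 [541.7 251. ] 13
rim 27.5 [542.3 251. ] 13
```

View pics/crop3.png

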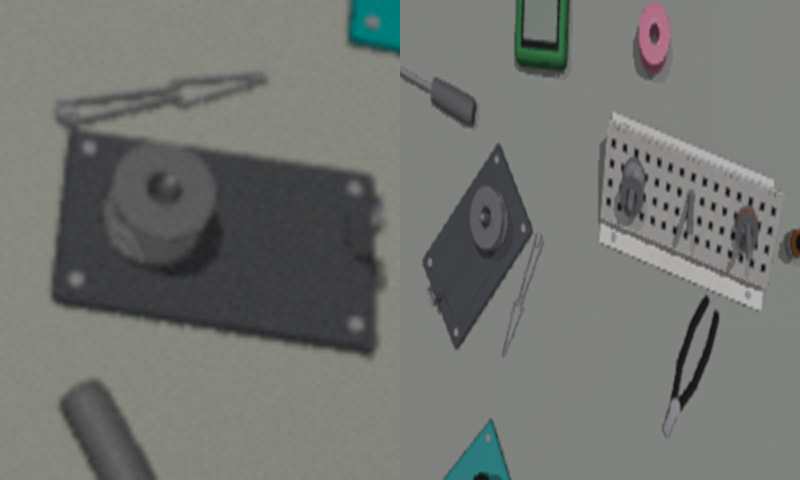

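View pics/scene3.png

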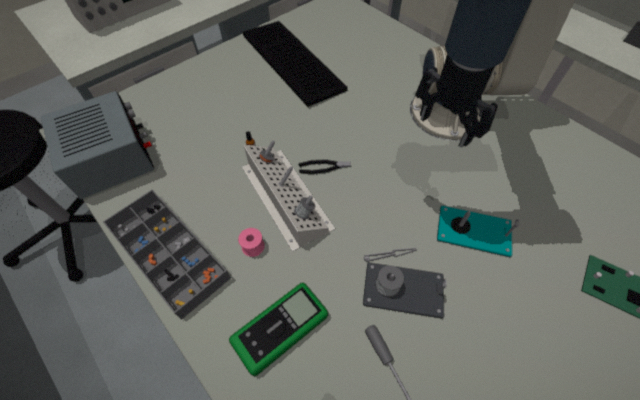

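The reel sits flat on the dark stand at scene pixel (390,281). Its top is at z = 60 mm, exactly the seated height, with the spindle inside the bore. The middle peg is empty, the other two reels are still on theirs, and nothing else has moved. Handing in.

```bash
python3 -c "
from bench import *
print(job_done(),observe()['time'])"
```

```text
the job is handed in; nothing more can be done
the job is handed in; nothing more can be done
```

The big reel is off the rack's middle peg and seated on the dark stand's spindle, and the job is handed in. The robot's clock read 16.6 s at the last check, against the 45 s limit.

I gripped the reel with the tool 17° off its axis, because the arm could not reach the full 35° tilt. I turned it upright over the stand, corrected its position by about 1 mm, and lowered it until it touched the seat before letting go.

**Final checks, with the arm clear:**
- **Seating:** the top flange is at 60.1 mm (top camera) and 60.3 mm (scene camera); 60 mm is fully down. It is level to within 0.5°.
- **Centring:** the spindle is in the bore. The two cameras put the reel's centre about 1.5 mm apart, which is within their calibration.
- **Everything else:** the other two reels are on their pegs, and nothing else appears moved in the images. I checked that by eye, not by measurement.
- **Forces:** every wrist force I read was below 10 N. No check failed.

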